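# Feel the burnisher spindle's end float and take it up with the right spacer

### The job

Feel the end float of the edge burnisher's spindle by its wooden mandrel: push it firmly home against its inner stop, then draw it firmly out against its outer stop (about 10 N each way, never over 30 N). With it drawn out, drop over the shaft, between collar and bearing nose, the one horseshoe spacer (red 4, blue 7 or yellow 10 mm) that leaves 2 to 5 mm of the float, without forcing it, and let go. Then draw the spindle firmly out to its stop once more to check, push it back in so that its collar closes on the spacer, let go, and leave the other spacers in their rack and the rest of the bench as it was.

Things in the scene. Friction and masses are not known exactly. Their poses are not given: they have to be found in the camera images.
- head: green motor-driven edge burnisher, fixed; foot 110 x 170 mm. Origin on the bench straight below the front face of its square steel bearing nose (36 x 36 mm, flat on top). Own +y runs back along the motor; the spindle leaves the nose to -y, its axis 75 mm above the bench at own x = 0. 26 mm behind the nose's face the casting widens to 92 mm across (top 121 mm above the bench).
- spindle: spindle, slides along the head's y, 2.5 N drag, stays put. Origin on the axis at the nose-side face of its steel collar (36 mm across, 12 thick): minus its y in the head's frame is the gap to the nose. Shaft 16 mm across. Inner stop: gap 0. Outer stop: out of sight in the motor; the gap there is the end float, unknown, 6 to 15 mm. Both stops hard. Collar rim bevelled 2 mm.
- mandrel (a point): centre of the grooved wooden burnishing mandrel on the spindle's outer end: 38 mm across, 50 mm long, on the axis, 75 mm above the bench, 53 mm beyond the collar's nose-side face; own axes as the head's. Pinch it from above across own x and slide it along own y.
- red (a point): centre of the red plastic grip, 26 (own x) x 20 (y) x 42 (z) mm, of the 4-mm-thick steel horseshoe spacer, standing in a fixed wooden rack; this point is 24 mm above the grip's flat underside. Pinch it from above across own x. Seated, it is 42 mm above the shaft's axis, own y along the shaft (either way round).
- blue (a point): centre of the blue plastic grip, 26 (own x) x 20 (y) x 42 (z) mm, of the 7-mm-thick steel horseshoe spacer, standing in a fixed wooden rack; this point is 24 mm above the grip's flat underside. Pinch it from above across own x. Seated, it is 42 mm above the shaft's axis, own y along the shaft (either way round).
- yellow (a point): centre of the yellow plastic grip, 26 (own x) x 20 (y) x 42 (z) mm, of the 10-mm-thick steel horseshoe spacer, standing in a fixed wooden rack; this point is 24 mm above the grip's flat underside. Pinch it from above across own x. Seated, it is 42 mm above the shaft's axis, own y along the shaft (either way round).
- spacer_red: the red spacer; origin at the centre of its grip's underside, 24 mm below point red. Below hangs its plate: 40 mm wide (x), 4 mm thick (y), 36 mm tall, leg ends rounded, with a slot 20 mm wide, open downward, to 8 mm below the underside. Seated, the slot straddles the 16 mm shaft and the underside rests on the flat top of the nose. In the rack it rests on the rack's top, 50 mm above the bench.
- spacer_blue: the blue spacer; origin at the centre of its grip's underside, 24 mm below point blue. Below hangs its plate: 40 mm wide (x), 7 mm thick (y), 36 mm tall, leg ends rounded, with a slot 20 mm wide, open downward, to 8 mm below the underside. Seated, the slot straddles the 16 mm shaft and the underside rests on the flat top of the nose. In the rack it rests on the rack's top, 50 mm above the bench.
- spacer_yellow: the yellow spacer; origin at the centre of its grip's underside, 24 mm below point yellow. Below hangs its plate: 40 mm wide (x), 10 mm thick (y), 36 mm tall, leg ends rounded, with a slot 20 mm wide, open downward, to 8 mm below the underside. Seated, the slot straddles the 16 mm shaft and the underside rests on the flat top of the nose. In the rack it rests on the rack's top, 50 mm above the bench.
- wax: orange wax on a black felt pad, 44 x 52 x 28 mm, loose; origin at the centre of its underside; leave alone
- slicker: grooved wooden edge slicker, 27 x 118 x 27 mm, loose; origin at the centre of its underside; leave alone
- felt: burgundy felt disc, 62 mm across, 15 mm high, loose; origin at the centre of its underside; leave alone
There are look-alikes about, which are no part of the job. Of the things that look like the spacer_blue, the smaller one is meant. There is more than one size of the spacer_red; the job needs the smaller.

How it is judged:
By the outcome, as a careful person would: the job done as asked, in the order asked, and still so for the second after the job is handed in, with the robot touching nothing.
It also fails if it takes over 72 s, if anything falls off the work surface, if the arm or the gripper's body presses on something with over 40 N, if the wrist force passes 120 N, or if a joint passes its speed limit or range.

### The arm

A 7-joint arm with a two-finger parallel gripper is mounted at the origin on a cart in front of the work surface, level with it; the furniture and walls round the work are solid. World frame = base frame: x ahead of the robot, y to its left, z up, the work surface at z = 0. Lengths are in m, angles in rad, forces in N, time in s.
With the tool pointing down it reaches from about 0.425 to 0.925 m from the base axis. Payload 6.8 kg.
Tool frame: the origin (TCP) lies on the mounting face of the last link; the fingertips stand 173 mm ahead of it and the grasp point (between the pads) lies 155 mm ahead of it; z points along the fingers, y is the line along which they close (so a half turn about z gives the same grasp; the last joint's range is limited). The gripper opens to 85 mm and grips with 20 to 120 N. Pads are 22 mm wide; open, the fingers measure 114 mm over their backs; the gripper's body (76 mm by 85 mm) begins 54 mm behind the grasp point. The pads swing forward as they close: fully open they stand 13 mm farther back than shut.
Start: joints at [-1.43, 0.477, 0.022, 1.555, -0.011, 1.109, -0.083], TCP at [0.166, 0.654, 0.405] pointing down, gripper open.
Joint ranges: [-2.96, 2.96], [-0.34, 2.1], [-1.41, 1.46], [0.24, 2.44], [-1.37, 4.51], [0.17, 1.92], [-2.96, 2.96]. Speed limits (rad/s): [2.39, 2.39, 3.14, 3.14, 3.14, 3.14, 3.14].

### API

Orientations are given as a unit quaternion [w, x, y, z].
In Python, from station import bot gives the robot as it stands. The module is installed in compiled form; this text tells all that it offers.
- The arm moves only by the shell command python3 -m pendant 'ROWS' [FORCE]. ROWS is JSON, a list of rows, each a list of 5 numbers: the finger opening in m, from 0 to 0.0854, then the shift along the tool's x, y, z in m, then the turn about the tool's z in degrees. In form: [[jaw, x, y, z, yaw], ...]. A call has 1 to 12 rows; each row shifts and turns the commanded pose from where the row before left it, along the tool's axes as they then stand; what a row does not reach is not made up. A row lasts 1/12 s, in which the tool goes at most 41.7 mm and 7.16 degrees, less where a joint would pass 70% of its speed; a pose out of reach is approached as far as the arm can. A call with a gripper value outside its range is refused whole. The fingers move at their own pace and stop on an object; FORCE is the grip in N (left out, the last holds). Time passes only in rows, so rows that do not move let the fingers close. It gives the time, the measured TCP pose, the force, the opening and the grip force at its end, in the units of the state.
- bot.get_obs(): the state, without advancing time (a new reading comes with each control period).
- bot.read_camera(name): name is "scene" or "top" or "wrist"; returns (picture, depth): 400x640x3 uint8, blue, green, red; 400x640 float32, m along the optical axis (not along the pixel's ray), 0 where there is no reading.
- bot.camera_model(name): a dict with "intrinsics" (3x3 intrinsics, pixels), "dist_coeffs" ([k1, k2, p1, p2, k3] as OpenCV has them; the pictures are not rectified), "R" (3x3) and "t" (3): a world point X has camera coordinates R X + t. Camera axes: x right, y down, z forward; pixel columns grow to the right and rows downward; lengths in m; the calibration is good to about 2 mm. A picture is of the moment at which its call begins: read the wrist's pose just before it. camera_model takes no time and is no camera call; for the wrist camera it gives the pose at the moment of the call.
- bot.hand_in(): hands the job in; it is judged then, once.
Trained networks look in the newest picture that a camera, given by its name, has taken for a name from the list of things; names that differ only in an ending like _2 or _b are one class to them, and where a whole thing is asked for, a point or a joint stands for the part that bears it (a point fixed in the world has none). Each returns a list of dicts, best first, with "score" (0 to 1); they miss things now and then, are a little off and sometimes report something else, mostly with a low value. They report only what shows in the picture. A call takes as long as a camera call. They do not tell look-alikes from the thing itself.
- bot.boxes_of(name, camera): "at" ([column, row] in pixels, amid what is visible of it).
- bot.trace(name, camera): "mask" (400x640 bool, what is visible of it) and "at" ([column, row] in pixels, amid what is visible of it).
- bot.pinpoint(name, camera): "at" ([column, row] in pixels: a listed point, or the origin of a listed thing).
The state is a dict: "t": time; "q": joint angles; "joint_vel": joint speeds; "joint_torque": joint torques, N m; "eef_pos": TCP position; "tool_rot": TCP orientation; "contact_force": force on the tool from outside, world axes, zero at the start; "torque": the same for the moment, N m; "gripper_width": opening from 0.0 (shut) to 1.0 (fully open); "grasp_force": force on a finger pad.
Only numpy, scipy, OpenCV 4.12 (cv2) and the standard library are available. Lean on these libraries where they do the work, as an engineer would, in place of code of your own. Each camera call takes 0.05 s, during which the arm holds its last target. There are 200 camera calls.

## Working session

There is one attempt and no reset: what is moved stays moved. The work goes in short steps, Python scripts to look and compute and a shell command to move; the robot and the scene stay as the last step left them, time stands still between calls to the robot, and variables do not carry over. Pictures are saved under pics/ and viewed, at most 10 in all, crops included, and the job is handed in when it is done.

```bash
mkdir -p pics; cat > h.py <<'E'
import numpy as np, cv2
from station import bot
def ray(cam,px,m=None):
    m=m or bot.camera_model(cam)
    K=np.array(m["intrinsics"]);d=np.array(m["dist_coeffs"]);R=np.array(m["R"]);t=np.array(m["t"])
    u=cv2.undistortPoints(np.array([[px]],float),K,d)[0,0]
    return -R.T@t, R.T@np.array([u[0],u[1],1.0])
def at_z(cam,px,z,m=None):
    o,d=ray(cam,px,m); return o+d*(z-o[2])/d[2]
def at_depth(cam,px,dep,m=None):
    o,d=ray(cam,px,m); return o+d*dep
def proj(cam,X):
    m=bot.camera_model(cam)
    p,_=cv2.projectPoints(np.array(X,float).reshape(-1,1,3),cv2.Rodrigues(np.array(m["R"]))[0],np.array(m["t"]),np.array(m["intrinsics"]),np.array(m["dist_coeffs"]))
    return p[:,0]
E
python3 - <<'E'
from h import *
np.set_printoptions(precision=4,suppress=True)
o=bot.get_obs();print(o)
for c in ["scene","top"]:
    p,d=bot.read_camera(c); cv2.imwrite(f"pics/{c}0.png",p); np.save(f"{c}_d.npy",d)
    m=bot.camera_model(c);print(c,-np.array(m["R"]).T@m["t"], np.array(m["intrinsics"])[0,0])
    for n in ["head","spindle","mandrel","red","blue","yellow","wax","slicker","felt"]:
        for r in bot.pinpoint(n,c)[:4]:
            px=r["at"];z={"mandrel":.075,"red":.074,"blue":.074,"yellow":.074,"spindle":.075}.get(n,0)
            print(n,round(r["score"],2),np.round(px,1),at_z(c,px,z), at_depth(c,px,d[int(px[1]),int(px[0])]))
E
```

```text
{'t': 0.0, 'q': array([-1.4301,  0.4778,  0.0223,  1.5564, -0.0115,  1.1093, -0.0831]), 'joint_vel': array([-0.0003,  0.0014,  0.001 ,  0.0008, -0.0028, -0.    , -0.0004]), 'joint_torque': array([  0.0004, -59.6459,   1.6082, -28.1191,   0.0125,   0.0095,
         0.    ]), 'eef_pos': array([0.1661, 0.654 , 0.4037]), 'tool_rot': array([-0.    ,  0.1241,  0.9923, -0.0009]), 'contact_force': array([-0.2474,  0.691 ,  0.9063]), 'torque': array([0.0311, 0.0029, 0.004 ]), 'grasp_force': 0.0, 'gripper_width': 0.9943656096220602}
scene [ 0.0506 -0.8723  0.68  ] 441.31037091337885
head 0.87 [294.7 176.8] [0.5445 0.114  0.    ] [ 0.5459  0.1168 -0.0019]
head 0.36 [261.1 214.3] [ 0.3836 -0.0058  0.    ] [ 0.3776 -0.0214  0.0122]
mandrel 0.65 [302.2 163.6] [0.5396 0.0558 0.075 ] [0.5278 0.0335 0.0895]
red 0.81 [295.4 233.7] [ 0.3829 -0.2025  0.074 ] [ 0.3682 -0.2321  0.1008]
red 0.64 [361.4 227.8] [ 0.519  -0.2575  0.074 ] [ 0.5162 -0.2611  0.0775]
blue 0.94 [387.2 274.8] [ 0.4783 -0.4049  0.074 ] [ 0.4563 -0.429   0.1052]
blue 0.66 [366.6 245.9] [ 0.4934 -0.3136  0.074 ] [ 0.5008 -0.3044  0.06
[... 1003 characters left out ...]
0.2481  0.0897]
red 0.54 [333.9 253.1] [ 0.3754 -0.21    0.074 ] [ 0.3745 -0.2069  0.1098]
red 0.34 [330.1 201.1] [ 0.524  -0.2031  0.074 ] [ 0.5214 -0.2018  0.0903]
blue 0.63 [364.4 205.3] [ 0.5104 -0.3015  0.074 ] [ 0.5079 -0.2986  0.091 ]
blue 0.49 [406.5 221.5] [ 0.4619 -0.4203  0.074 ] [ 0.4586 -0.4114  0.1058]
yellow 0.46 [329.9 198.7] [ 0.531  -0.2027  0.074 ] [ 0.5286 -0.2015  0.0887]
wax 0.78 [263.7 252.5] [ 0.3823 -0.0053  0.    ] [ 0.3816 -0.0077  0.0245]
wax 0.35 [365.2 209.8] [ 0.5075 -0.3161  0.    ] [ 0.4953 -0.3008  0.0886]
slicker 0.52 [279.4 166.4] [ 0.6476 -0.0539  0.    ] [ 0.6402 -0.0554  0.0287]
felt 0.71 [398.3 173. ] [ 0.6217 -0.4239  0.    ] [ 0.6183 -0.42    0.0148]
```

View pics/top0.png

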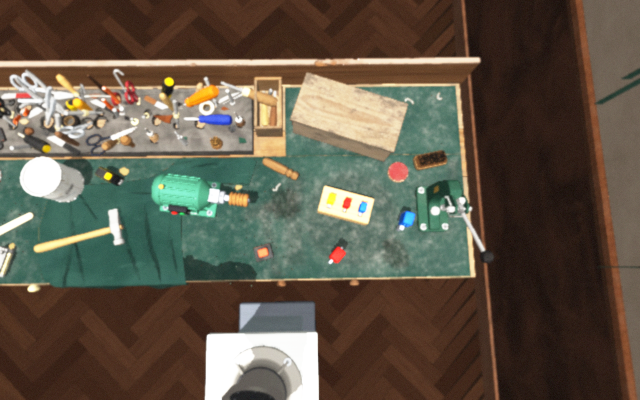

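View pics/scene0.png

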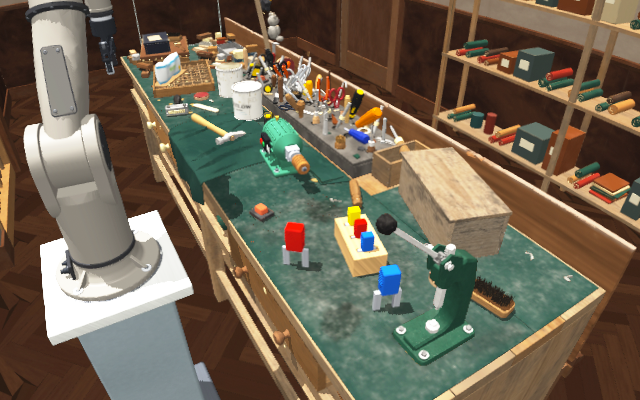

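Top view: green head centred at about (185,195), mandrel at (238,200). The rack holds yellow (331,199), red (347,202) and blue (363,207). The larger look-alikes, red (337,255) and blue (406,219), stand on the bench. I'll move over the mandrel for a wrist view.

```bash
python3 -m pendant '[[0.085,-0.029,-0.029,0,0],[0.085,-0.029,-0.029,0,0],[0.085,-0.029,-0.029,0,0],[0.085,-0.029,-0.029,0,0],[0.085,-0.029,-0.029,0,0],[0.085,-0.029,-0.029,0,0],[0.085,-0.029,-0.029,0,0],[0.085,-0.029,-0.029,0,0],[0.085,-0.029,-0.029,0,0],[0.085,-0.029,-0.029,0,0],[0.085,-0.029,-0.029,0,0],[0.085,-0.029,-0.029,0,0]]' 20
python3 -m pendant '[[0.085,-0.029,-0.028,0,0],[0.085,-0.029,-0.028,0,0],[0.085,-0.029,-0.028,0,0],[0.085,-0.029,-0.028,0,0],[0.085,-0.029,-0.028,0,0],[0.085,0,0,0,7.1],[0.085,0,0,0,7.1],[0.085,0,0,0,7.1],[0.085,0,0,0,7.1],[0.085,0,0,0,7.1],[0.085,0,0,0,7.1],[0.085,0,0,0,7.1]]'
python3 -m pendant '[[0.085,0,0,0,7.1],[0.085,0,0,0,7.1],[0.085,0,0,0,7.1],[0.085,0,0,0,7.1],[0.085,0,0,0,7.1],[0.085,0,0,0,0],[0.085,0,0,0,0]]'
python3 - <<'E'
from h import *
np.set_printoptions(precision=4,suppress=True)
c="wrist"
print(bot.get_obs()); m=bot.camera_model(c);print(-np.array(m["R"]).T@m["t"],m["R"])
p,d=bot.read_camera(c); cv2.imwrite(f"pics/w1.png",p); np.save("w1.npy",d)
for n in ["head","spindle","mandrel","red","blue","yellow"]:
    for r in bot.pinpoint(n,c)[:3]:
        px=r["at"];z={"mandrel":.075,"red":.074,"blue":.074,"yellow":.074,"spindle":.075}.get(n,0)
        print(n,round(r["score"],2),np.round(px,1),at_z(c,px,z,m), at_depth(c,px,d[int(px[1]),int(px[0])],m))
E
```

```text
t: 2.0
eef_pos: [0.4184, 0.2293, 0.4051]
tool_rot: [0.0, 0.124, 0.992, 0.0]
contact_force: [1.0, 0.4, 0.6]
gripper_width: 0.996
grasp_force: 0.0
t: 3.0
eef_pos: [0.5239, 0.0598, 0.4048]
tool_rot: [0.0, 0.532, 0.847, 0.0]
contact_force: [0.2, -0.4, -0.3]
gripper_width: 0.992
grasp_force: 0.0
t: 3.58
eef_pos: [0.5238, 0.06, 0.4048]
tool_rot: [0.0, 0.762, 0.648, 0.0]
contact_force: [-0.2, -0.2, -0.8]
gripper_width: 1.0
grasp_force: 0.0
{'t': 3.5833, 'q': array([-0.7668,  0.264 ,  0.6432,  1.94  , -0.1875,  0.9965, -0.1988]), 'joint_vel': array([ 0.0085, -0.002 , -0.0108, -0.0005, -0.0002, -0.0011,  0.018 ]), 'joint_torque': array([ -0.1831, -35.9357,   5.3622, -25.926 ,  -0.0115,   0.0024,
        -0.4079]), 'eef_pos': array([0.5238, 0.06  , 0.4048]), 'tool_rot': array([0.0001, 0.7617, 0.6479, 0.0001]), 'contact_force': array([-0.1668, -0.2213, -0.7771]), 'torque': array([ 0.0041, -0.0457, -0.0457]), 'grasp_force': 0.0, 'gripper_width': 0.9999430019749395}
[0.5368 0.1441 0.3736] [[ 0.9871 -0.1604 -0.0008]
 [-0.1513 -0.9326  0.3278]
 [-0.0533 -0.3234 -0.9447]]
head 0.6 [325.6 108. ] [0.5432 0.1146 0.    ] [0.5416 0.1218 0.0919]
spindle 0.95 [328.6 115.5] [0.5436 0.1137 0.075 ] [0.5432 0.1154 0.0917]
mandrel 0.64 [325.7 175.2] [0.5328 0.0601 0.075 ] [0.533  0.0642 0.0897]
blue 0.29 [419.  235.5] [ 0.616  -0.0172  0.074 ] [ 0.6302 -0.0461  0.0202]
yellow 0.19 [326.1 172.8] [0.5335 0.062  0.074 ] [0.5337 0.0672 0.0929]
```

View pics/w1.png

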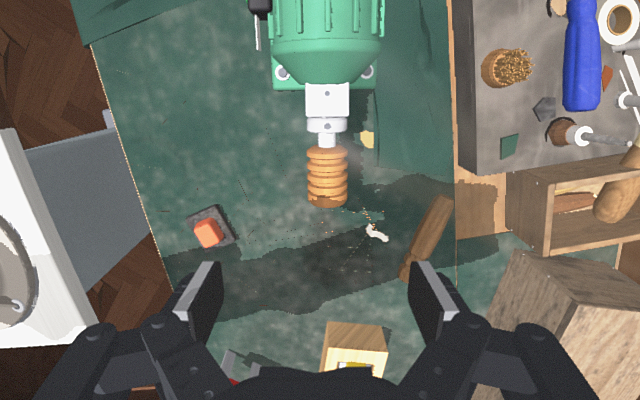

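The wrist view shows the mandrel at (327,178), the collar at (327,125), and the nose at (327,100), all in line with the image columns. I'll fit the axis from depth.

```bash
cat >> h.py <<'E'
def cloud(cam,d,m):
    K=np.array(m["intrinsics"]);R=np.array(m["R"]);t=np.array(m["t"])
    v,u=np.mgrid[0:400,0:640]
    q=cv2.undistortPoints(np.stack([u,v],-1).reshape(-1,1,2).astype(float),K,np.array(m["dist_coeffs"])).reshape(400,640,2)
    P=np.dstack([q,np.ones((400,640))])*d[...,None]
    return (P-t)@R
E
python3 - <<'E'
from h import *
np.set_printoptions(precision=4,suppress=True)
c="wrist"; m=bot.camera_model(c); d=np.load("w1.npy"); W=cloud(c,d,m); 
p=cv2.imread("pics/w1.png")
# centre lines: per row, width of points with z>0.05
for r in range(82,212,4):
    row=W[r,270:385]; s=(row[:,2]>.045)&(d[r,270:385]>0)
    if s.sum()<4: continue
    a=row[s]; cc=np.nonzero(s)[0]+270
    print(r,cc.min(),cc.max(),"mid",(a[0]+a[-1])/2,"w",round(np.linalg.norm((a[0]-a[-1])[:2]),4),"zmax",round(np.median(np.sort(a[:,2])[-8:]),4),"y@top",a[np.argmax(a[:,2])][:2])
E
```

```text
82 297 353 mid [0.5446 0.142  0.0781] w 0.0473 zmax 0.0999 y@top [0.549  0.1413]
86 305 348 mid [0.5452 0.1388 0.0921] w 0.0349 zmax 0.0936 y@top [0.536  0.1403]
90 305 349 mid [0.5452 0.1355 0.0907] w 0.036 zmax 0.0935 y@top [0.5507 0.1347]
94 305 349 mid [0.5447 0.1324 0.0905] w 0.0361 zmax 0.094 y@top [0.5566 0.1306]
98 306 349 mid [0.5447 0.1292 0.0915] w 0.0354 zmax 0.0936 y@top [0.5433 0.1296]
102 306 349 mid [0.5441 0.1261 0.0924] w 0.0353 zmax 0.0939 y@top [0.5388 0.1271]
106 306 348 mid [0.5432 0.123  0.0918] w 0.0346 zmax 0.094 y@top [0.5528 0.1216]
110 306 348 mid [0.5427 0.1198 0.0922] w 0.0348 zmax 0.093 y@top [0.5378 0.1207]
114 306 348 mid [0.5422 0.1166 0.0925] w 0.0348 zmax 0.0931 y@top [0.5406 0.117 ]
118 307 347 mid [0.5419 0.1112 0.0719] w 0.0356 zmax 0.0907 y@top [0.5434 0.113 ]
122 307 347 mid [0.5415 0.1083 0.0774] w 0.0353 zmax 0.0929 y@top [0.542  0.1101]
126 307 346 mid [0.5403 0.1053 0.08  ] w 0.034 zmax 0.0932 y@top [0.5407 0.1071]
130 308 345 mid [0.5398 0.1022 0.0824] w 0.0321 zmax 0.0927 y@top [0.5393 0.1038]
134 318 335 mid [0.5393 0.098  0.0777] w 0.0
[... 810 characters left out ...]
] w 0.0368 zmax 0.0901 y@top [0.5334 0.0654]
178 308 346 mid [0.5335 0.0589 0.0816] w 0.0346 zmax 0.0935 y@top [0.5372 0.0619]
182 308 347 mid [0.5333 0.0528 0.0741] w 0.0366 zmax 0.0934 y@top [0.5358 0.0584]
186 308 347 mid [0.533  0.0501 0.0781] w 0.0365 zmax 0.0901 y@top [0.5335 0.0543]
190 308 346 mid [0.5316 0.0443 0.0721] w 0.0362 zmax 0.0932 y@top [0.5312 0.0517]
194 308 347 mid [0.5318 0.0426 0.0789] w 0.0368 zmax 0.0898 y@top [0.535  0.0462]
198 308 346 mid [0.5306 0.0394 0.0807] w 0.0355 zmax 0.0935 y@top [0.531  0.0441]
202 310 344 mid [0.53   0.0359 0.0819] w 0.0317 zmax 0.0937 y@top [0.5339 0.0397]
206 317 338 mid [0.5301 0.034  0.0874] w 0.0194 zmax 0.0919 y@top [0.5289 0.0361]
```

```bash
python3 -m pendant '[[0.085,0.001,0.010,0,-0.45],[0.085,0,0,0.035,0],[0.085,0,0,0.035,0],[0.085,0,0,0.035,0],[0.085,0,0,0.035,0],[0.085,0,0,0.035,0],[0.085,0,0,0,0],[0.085,0,0,0,0]]' 40
python3 -m pendant '[[0,0,0,0,0],[0,0,0,0,0],[0,0,0,0,0],[0,0,0,0,0],[0,0,0,0,0],[0,0,0,0,0],[0,0,0,0,0],[0,0,0,0,0]]' 40
python3 -m pendant '[[0,0.001,0,0,0],[0,0.001,0,0,0],[0,0,0,0,0]]'
```

```text
t: 4.6
eef_pos: [0.5339, 0.0588, 0.2287]
tool_rot: [-0.001, 0.76, 0.649, -0.002]
contact_force: [0.6, -0.3, 1.1]
gripper_width: 0.997
grasp_force: 0.0
t: 5.27
eef_pos: [0.5345, 0.0593, 0.2315]
tool_rot: [0.0, 0.76, 0.65, 0.001]
contact_force: [-1.6, 0.9, 10.1]
gripper_width: 0.431
grasp_force: 39.0
t: 5.52
eef_pos: [0.5347, 0.0609, 0.2315]
tool_rot: [0.0, 0.76, 0.65, 0.001]
contact_force: [-3.1, -1.6, 10.5]
gripper_width: 0.431
grasp_force: 39.1
```

```bash
python3 -m pendant '[[0,0,0,-0.0015,0],[0,0,0,0,0],[0,0.001,0,0,0],[0,0,0,0,0]]'
python3 -m pendant '[[0,0.001,0,0,0],[0,0,0,0,0]]'
python3 -m pendant '[[0,0.001,0,0,0],[0,0,0,0,0]]'
```

```text
t: 5.85
eef_pos: [0.5348, 0.0614, 0.2317]
tool_rot: [0.001, 0.761, 0.649, 0.0]
contact_force: [2.7, -3.4, -3.0]
gripper_width: 0.431
grasp_force: 44.5
t: 6.02
eef_pos: [0.5348, 0.0615, 0.2317]
tool_rot: [0.001, 0.761, 0.649, -0.0]
contact_force: [2.2, -7.0, -1.5]
gripper_width: 0.433
grasp_force: 44.7
t: 6.18
eef_pos: [0.5349, 0.0617, 0.2317]
tool_rot: [0.002, 0.761, 0.649, -0.001]
contact_force: [1.2, -8.8, -1.0]
gripper_width: 0.423
grasp_force: 44.8
```

```bash
python3 -m pendant '[[0,0.001,0,0,0],[0,0,0,0,0],[0,0,0,0,0]]'
python3 -m pendant '[[0,0.0005,0,0,0],[0,0,0,0,0],[0,0,0,0,0]]'
```

```text
t: 6.43
eef_pos: [0.5349, 0.0619, 0.2317]
tool_rot: [0.002, 0.761, 0.649, -0.001]
contact_force: [1.1, -11.4, -0.6]
gripper_width: 0.433
grasp_force: 45.0
t: 6.68
eef_pos: [0.5349, 0.062, 0.2317]
tool_rot: [0.002, 0.761, 0.648, -0.001]
contact_force: [1.4, -11.9, -1.5]
gripper_width: 0.432
grasp_force: 45.0
```

```bash
python3 -m pendant '[[0,-0.0015,0,0,0],[0,-0.0015,0,0,0],[0,-0.0015,0,0,0],[0,0,0,0,0]]'
python3 -m pendant '[[0,-0.001,0,0,0],[0,-0.001,0,0,0],[0,-0.001,0,0,0],[0,0,0,0,0]]'
python3 -m pendant '[[0,-0.001,0,0,0],[0,-0.001,0,0,0],[0,-0.001,0,0,0],[0,0,0,0,0]]'
python3 -m pendant '[[0,-0.001,0,0,0],[0,-0.001,0,0,0],[0,0,0,0,0]]'
```

```text
t: 7.02
eef_pos: [0.5347, 0.0611, 0.2317]
tool_rot: [0.001, 0.76, 0.649, 0.001]
contact_force: [3.3, -2.6, -1.5]
gripper_width: 0.431
grasp_force: 44.6
t: 7.35
eef_pos: [0.5344, 0.0591, 0.2316]
tool_rot: [0.0, 0.76, 0.65, 0.001]
contact_force: [4.2, 1.4, -1.5]
gripper_width: 0.432
grasp_force: 44.6
t: 7.68
eef_pos: [0.534, 0.0561, 0.2317]
tool_rot: [0.0, 0.76, 0.65, 0.001]
contact_force: [4.8, 0.7, -0.5]
gripper_width: 0.43
grasp_force: 44.6
t: 7.93
eef_pos: [0.5337, 0.0542, 0.2316]
tool_rot: [0.0, 0.76, 0.65, 0.001]
contact_force: [5.1, 0.8, -1.2]
gripper_width: 0.431
grasp_force: 44.6
```

```bash
python3 -m pendant '[[0,-0.001,0.0005,0,0],[0,-0.001,0.0005,0,0],[0,0,0,0,0]]'
python3 -m pendant '[[0,-0.001,0,0,0],[0,-0.001,0,0,0],[0,0,0,0,0]]'
python3 -m pendant '[[0,-0.001,0,0,0],[0,-0.001,0,0,0],[0,0,0,0,0]]'
```

```text
t: 8.18
eef_pos: [0.5337, 0.0515, 0.2316]
tool_rot: [-0.0, 0.76, 0.65, 0.0]
contact_force: [1.6, 2.0, 5.4]
gripper_width: 0.431
grasp_force: 45.3
t: 8.43
eef_pos: [0.5335, 0.0501, 0.2316]
tool_rot: [-0.001, 0.76, 0.65, 0.001]
contact_force: [1.3, 3.8, 5.6]
gripper_width: 0.432
grasp_force: 45.2
t: 8.68
eef_pos: [0.5334, 0.0497, 0.2316]
tool_rot: [-0.001, 0.76, 0.65, 0.001]
contact_force: [2.8, 8.8, 4.0]
gripper_width: 0.427
grasp_force: 45.0
```

```bash
python3 -m pendant '[[0,-0.001,0,0,0],[0,0,0,0,0],[0,0,0,0,0]]'
python3 -m pendant '[[0,-0.0005,0,0,0],[0,0,0,0,0],[0,0,0,0,0]]'
```

```text
t: 8.93
eef_pos: [0.5334, 0.0496, 0.2316]
tool_rot: [-0.001, 0.76, 0.65, 0.002]
contact_force: [4.0, 10.6, 3.4]
gripper_width: 0.43
grasp_force: 44.9
t: 9.18
eef_pos: [0.5334, 0.0494, 0.2316]
tool_rot: [-0.002, 0.759, 0.651, 0.002]
contact_force: [3.2, 13.0, 4.0]
gripper_width: 0.432
grasp_force: 44.9
```

```bash
python3 -c "
from h import *
np.set_printoptions(precision=5,suppress=True)
from scipy.spatial.transform import Rotation as Ro
o=bot.get_obs();q=o['tool_rot'];R=Ro.from_quat([*q[1:],q[0]]).as_matrix();print(o['eef_pos'],q,o['eef_pos']+R[:,2]*.155)"
python3 -m pendant '[[0,0.001,0,0,0],[0,0.001,0,0,0],[0,0.0005,0,0,0],[0,0,0,0,0]]'
python3 -m pendant '[[0.085,0,0,0,0],[0.085,0,0,0,0],[0.085,0,0,0,0],[0.085,0,0,0,0],[0.085,0,0,0,0],[0.085,0,0,0,0],[0.085,0,0,-0.03,0],[0.085,0,0,-0.04,0],[0.085,0,0,-0.04,0],[0.085,0,0,-0.02,0],[0.085,0,0,0,0],[0.085,0,0,0,0]]'
python3 - <<'E'
from h import *
np.set_printoptions(precision=4,suppress=True)
c="wrist"
m=bot.camera_model(c);p,d=bot.read_camera(c); np.save("w2.npy",d);cv2.imwrite("pics/w2full.png",p)
print(bot.get_obs()["eef_pos"])
a=proj(c,[[.5421,.113,.09]])[0].astype(int);print(a)
x0,y0=max(a[0]-50,0),max(a[1]-50,0)
cv2.imwrite("pics/w2.png",cv2.resize(p[y0:y0+100,x0:x0+100],None,fx=6,fy=6,interpolation=cv2.INTER_NEAREST)); print(x0,y0)
W=cloud(c,d,m)
R8=np.array([.1525,.988])
for r in range(a[1]-25,a[1]+30):
    w=W[r,a[0]-3:a[0]+4]; print(r,np.round(np.median(w@np.array([.1525,.988,0])),4),round(np.median(w[:,2]),4),int(p[r,a[0]-3:a[0]+4].mean()))
E
```

```text
[0.53338 0.04945 0.23161] [-0.00158  0.75948  0.65053  0.002  ] [0.53353 0.05022 0.07662]
t: 9.52
eef_pos: [0.5334, 0.05, 0.2316]
tool_rot: [-0.001, 0.76, 0.65, 0.001]
contact_force: [1.4, 6.7, 5.2]
gripper_width: 0.434
grasp_force: 45.1
t: 10.52
eef_pos: [0.5333, 0.0482, 0.3622]
tool_rot: [0.0, 0.76, 0.649, 0.001]
contact_force: [-0.3, -0.2, -0.3]
gripper_width: 0.995
grasp_force: 0.0
[0.5328 0.0483 0.3609]
[315 110]
265 60
85 0.2119 0.0924 247
86 0.2113 0.0925 247
87 0.2106 0.0928 247
88 0.2099 0.0924 247
89 0.2093 0.0925 247
90 0.2086 0.0931 247
91 0.2079 0.0935 247
92 0.2072 0.0921 247
93 0.2066 0.093 247
94 0.2059 0.0932 247
95 0.2053 0.0929 247
96 0.2046 0.0932 247
97 0.2039 0.0923 247
98 0.2033 0.0932 247
99 0.2025 0.0926 247
100 0.2019 0.0929 247
101 0.2012 0.093 247
102 0.2005 0.0928 247
103 0.1998 0.0925 247
104 0.1992 0.0924 247
105 0.1985 0.0923 247
106 0.1978 0.092 248
107 0.1971 0.0917 249
108 0.1957 0.0828 229
109 0.1949 0.0821 219
110 0.1942 0.0818 249
111 0.1935 0.082 248
112 0.1928 0.082 247
113 0.1921 0.0824 247
114 0.1914 0.0824 247
115 0.1906 0.082 247
116 0.1899 0.0819 247
117 0.1893 0.0828 247
118 0.1885 0.0827 247
119 0.1878 0.0826 247
120 0.187 0.0823 247
121 0.1863 0.0823 248
122 0.1856 0.0823 248
123 0.1855 0.0876 223
124 0.1851 0.0908 244
125 0.1845 0.0911 246
126 0.1839 0.0922 246
127 0.1832 0.0924 247
128 0.1824 0.0918 248
129 0.1818 0.0924 239
130 0.1812 0.0932 224
131 0.1805 0.0933 219
132 0.1797 0.093 221
133 0.179 0.0931 222
134 0.1783 0.0927 223
135 0.1775 0.0927 220
136 0.1769 0.0933 228
137 0.176 0.0922 249
138 0.1754 0.0927 248
139 0.1746 0.0925 247
```

View pics/w2.png

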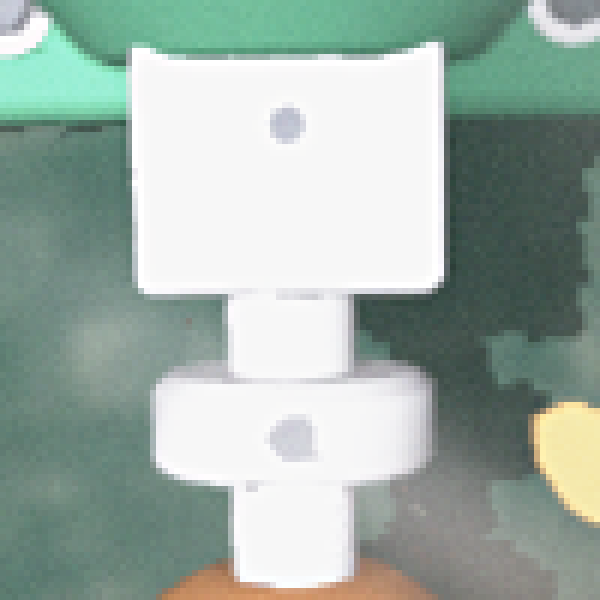

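Crop: nose front edge at row ≈109, collar face at row ≈122. The gap is about 11.3 mm and the kinematic estimate is 11.2 mm. Blue (7 mm) leaves about 4.2 mm, so it's the one. Next I'll look at the rack.

```bash
python3 -c "
from h import *
import pickle
m=bot.camera_model('wrist'); pickle.dump((m,bot.get_obs()),open('v2.pkl','wb'))"
python3 -m pendant '[[0.085,-0.0386,0.0034,0,0],[0.085,-0.0386,0.0034,0,0],[0.085,-0.0386,0.0034,0,0],[0.085,-0.0386,0.0034,0,0],[0.085,-0.0386,0.0034,0,0],[0.085,-0.0386,0.0034,0,0],[0.085,-0.0386,0.0034,0,0],[0.085,-0.0386,0.0034,0,0],[0.085,-0.0386,0.0034,0,0],[0.085,0,0,0,0],[0.085,0,0,0,0],[0.085,0,0,0,0]]' 
python3 - <<'E'
from h import *
import pickle
np.set_printoptions(precision=4,suppress=True)
c="wrist"; o=bot.get_obs(); m=bot.camera_model(c); p,d=bot.read_camera(c); cv2.imwrite("pics/w3.png",p); np.save("w3.npy",d); pickle.dump((m,o),open('v3.pkl','wb'))
print(o["eef_pos"],o["tool_rot"])
for n in ["red","blue","yellow"]:
    for r in bot.pinpoint(n,c)[:3]:
        px=r["at"]; print(n,round(r["score"],2),np.round(px,1),at_z(c,px,.074,m), at_depth(c,px,d[int(px[1]),int(px[0])],m))
E
```

```text
t: 11.57
eef_pos: [0.5086, -0.2992, 0.3594]
tool_rot: [-0.002, 0.761, 0.649, -0.001]
contact_force: [0.7, 0.5, -1.0]
gripper_width: 0.994
grasp_force: 0.0
[ 0.5086 -0.2992  0.3594] [-0.0015  0.7606  0.6492 -0.0007]
red 0.79 [114.  119.3] [ 0.362  -0.2157  0.074 ] [ 0.3859 -0.2156  0.1122]
red 0.56 [321.5 131.1] [ 0.5192 -0.2513  0.074 ] [ 0.5194 -0.2487  0.0918]
blue 0.88 [295.3 320.3] [ 0.4682 -0.4218  0.074 ] [ 0.4726 -0.4046  0.0952]
blue 0.63 [316.4 188.8] [ 0.5082 -0.2963  0.074 ] [ 0.5091 -0.2907  0.0913]
yellow 0.84 [325.8  63.3] [ 0.5297 -0.2035  0.074 ] [ 0.5291 -0.2044  0.092 ]
```

View pics/w3.png

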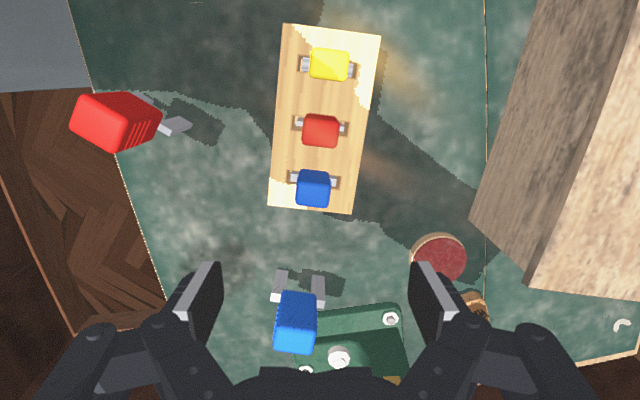

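The wrist view shows the rack upright and slightly tilted. Yellow is at (330,64), red at (321,131) and small blue at (314,188), with the plates running across the rack. Next: blue's pose and the gap target in the tool frame.

```bash
cat > meas.py <<'E'
from h import *
import pickle
from scipy.spatial.transform import Rotation as Ro
np.set_printoptions(precision=4,suppress=True)
c="wrist"; m,o=pickle.load(open('v3.pkl','rb')); p=cv2.imread("pics/w3.png"); d=np.load("w3.npy"); W=cloud(c,d,m)
q=o["tool_rot"]; T=Ro.from_quat([*q[1:],q[0]]).as_matrix()
hsv=cv2.cvtColor(p,cv2.COLOR_BGR2HSV); C={}
for n,lo,hi in [("blue",100,130),("red",0,8),("red2",172,180),("yellow",22,35)]:
    k=(hsv[...,0]>=lo)&(hsv[...,0]<=hi)&(hsv[...,1]>120)&(W[...,2]>.086)&(W[...,2]<.098)&(d>0)
    k[:, :285]=0;k[:,365:]=0;k[225:]=0
    X=W[k]; 
    if len(X)<50: print(n,len(X));continue
    r=cv2.minAreaRect((X[:,:2]*1000).astype(np.float32)); C[n]=np.array(r[0])/1000
    print(n,len(X),"z",np.median(X[:,2]),r)
v=C["yellow"]-C["blue"]; print("rack y angle",np.degrees(np.arctan2(v[1],v[0])),np.linalg.norm(v),"tool x angle",np.degrees(np.arctan2(T[1,0],T[0,0])))
b=np.array([*C["blue"],.074]); print("blue in tool",T.T@(b-o["eef_pos"]))
m2,o2=pickle.load(open('v2.pkl','rb')); q=o2["tool_rot"]; T2=Ro.from_quat([*q[1:],q[0]]).as_matrix()
D=np.array([.1525,.988]);N=np.array([.988,-.1525]); g=D*.1912+N*.5182
print("gap",g,"in tool",T2.T@(np.array([*g,.075])-o2["eef_pos"]),o2["eef_pos"],q)
# head axis lateral from w2
W2=cloud(c,np.load("w2.npy"),m2)
for r in range(90,136,5):
    w=W2[r,270:370]; s=w[:,2]>.07; a=w[s][:,:2]; print(r,(a[0]+a[-1])/2@N,np.linalg.norm(a[0]-a[-1]),end=";")
E
python3 meas.py
```

```text
blue 820 z 0.09139018243685426 ((505.33770751953125, -294.76165771484375), (19.329137802124023, 25.27715492248535), 74.0765609741211)
red 1000 z 0.09138246040073025 ((518.1947021484375, -250.06707763671875), (20.447824478149414, 25.85867691040039), 73.54350280761719)
red2 0
yellow 665 z 0.09110125381439221 ((531.0087890625, -205.1015625), (19.620168685913086, 25.67984962463379), 73.72999572753906)
rack y angle 74.02275802538087 0.09326273157869976 tool x angle 80.96174831843442
blue in tool [ 0.0036 -0.003   0.2854]
gap [0.5411 0.1099] in tool [ 0.062  -0.0013  0.2859] [0.5328 0.0483 0.3609] [-0.0003  0.7604  0.6495  0.    ]
90 0.5164443233804802 0.035184455635467744;95 0.5163976035143565 0.03535393884767464;100 0.5166922017080486 0.03492114087982686;105 0.5166825488065048 0.035041643230560214;110 0.5165694515358773 0.014955640326452477;115 0.5165248553228269 0.015011713654779517;120 0.5186832330377856 0.0;125 0.5186832330377856 0.0;130 0.5174146293072204 0.03487355420649116;135 0.5173076445110991 0.035048119114717564;
```

```bash
python3 -m pendant '[[0.085,0.0036,0,0,7],[0.085,0,0,0.035,0],[0.085,0,0,0.035,0],[0.085,0,0,0.035,0],[0.085,0,0,0.021,0],[0.085,0,0,0,0],[0.085,0,0,0,0]]'
python3 -m pendant '[[0,0,0,0,0],[0,0,0,0,0],[0,0,0,0,0],[0,0,0,0,0],[0,0,0,0,0],[0,0,0,0,0],[0,0,0,0,0],[0,0,0,0,0],[0,0,0,0,0]]' 40
```

```text
t: 12.35
eef_pos: [0.5096, -0.2953, 0.2347]
tool_rot: [-0.001, 0.798, 0.602, -0.001]
contact_force: [-0.2, -1.3, 0.9]
gripper_width: 0.996
grasp_force: 0.0
t: 13.1
eef_pos: [0.5097, -0.2963, 0.2361]
tool_rot: [0.0, 0.799, 0.602, 0.0]
contact_force: [-1.5, 1.8, 4.8]
gripper_width: 0.296
grasp_force: 39.6
```

```bash
python3 -m pendant '[[0,0,0,-0.01,0],[0,0,0,-0.03,0],[0,0,0,-0.04,0],[0,0,0,-0.04,0],[0,0,0,-0.01,-3.6],[0,0,0,0,-3.6],[0,0,0,0,0]]' 50
python3 -m pendant '[[0,0.0369,-0.0027,0,0],[0,0.0369,-0.0027,0,0],[0,0.0369,-0.0027,0,0],[0,0.0369,-0.0027,0,0],[0,0.0369,-0.0027,0,0],[0,0.0369,-0.0027,0,0],[0,0.0369,-0.0027,0,0],[0,0.0369,-0.0027,0,0],[0,0.0369,-0.0027,0,0],[0,0.0369,-0.0027,0,0],[0,0.0369,-0.0027,0,0],[0,0,0,0,0]]'
python3 -m pendant '[[0,0,0,0,0],[0,0,0,0,0],[0,0,0,0,0]]'
python3 - <<'E'
from h import *
np.set_printoptions(precision=5,suppress=True)
from scipy.spatial.transform import Rotation as Ro
o=bot.get_obs();q=o['tool_rot'];R=Ro.from_quat([*q[1:],q[0]]).as_matrix();P=o['eef_pos']+R[:,2]*.155
print(o['eef_pos'],q,P,"s",P[:2]@[.1525,.988],"n",P[:2]@[.988,-.1525],"ang",np.degrees(np.arctan2(R[1,0],R[0,0])))
p,d=bot.read_camera("wrist");cv2.imwrite("pics/w4.png",p)
E
```

```text
t: 13.68
eef_pos: [0.5096, -0.2964, 0.3672]
tool_rot: [0.001, 0.759, 0.652, 0.001]
contact_force: [-0.5, 0.4, -1.3]
gripper_width: 0.299
grasp_force: 49.2
t: 14.68
eef_pos: [0.5421, 0.1185, 0.3644]
tool_rot: [-0.002, 0.756, 0.654, 0.001]
contact_force: [0.2, 0.6, 0.0]
gripper_width: 0.295
grasp_force: 49.3
t: 14.93
eef_pos: [0.5422, 0.1078, 0.3651]
tool_rot: [0.0, 0.76, 0.649, -0.0]
contact_force: [-0.4, 0.1, -0.6]
gripper_width: 0.297
grasp_force: 49.3
[0.54216 0.10777 0.36509] [ 0.00011  0.76037  0.64949 -0.00046] [0.54207 0.10765 0.21009] s 0.18902038846660413 n 0.5191531704201082 ang 81.00679551934438
```

View pics/w4.png

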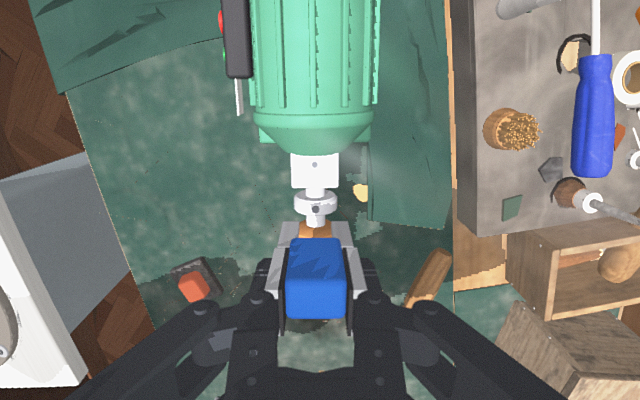

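The spacer is held at (315,275) with the gap visible ahead at (315,190). s needs about +2 mm. I'll check the grip's along-axis offset from depth too.

```bash
python3 -m pendant '[[0,0.002,0,0,-0.2],[0,0,0,0.02,0],[0,0,0,0.02,0],[0,0,0,0.005,0],[0,0,0,0,0],[0,0,0,0,0],[0,0,0,0,0]]'
cat > pose.py <<'E'
from h import *
np.set_printoptions(precision=5,suppress=True)
from scipy.spatial.transform import Rotation as Ro
o=bot.get_obs();q=o['tool_rot'];R=Ro.from_quat([*q[1:],q[0]]).as_matrix();P=o['eef_pos']+R[:,2]*.155
print(o['t'],P,"s",P[:2]@[.1525,.988],"n",P[:2]@[.988,-.1525],"ang",np.degrees(np.arctan2(R[1,0],R[0,0])),o['contact_force'])
E
python3 - <<'E'
from pose import *
c="wrist";m=bot.camera_model(c);p,d=bot.read_camera(c);cv2.imwrite("pics/w5.png",p);W=cloud(c,d,m)
h=cv2.cvtColor(p,cv2.COLOR_BGR2HSV);k=(h[...,0]>=100)&(h[...,0]<=130)&(h[...,1]>120)&(d>0);k[:,:270]=0;k[:,370:]=0;k[:180]=0
X=(W[k]-o['eef_pos'])@R; top=X[X[:,2]<np.percentile(X[:,2],20)+.004]
print(len(X),np.percentile(X,[2,50,98],axis=0)); print("top",len(top),top.min(0),top.max(0),cv2.minAreaRect((top[:,:2]*1000).astype(np.float32)))
for r in range(80,240,2):
    w=W[r,312:319]; print(r,round(float(np.median(w@[.1525,.988,0])),4),round(float(np.median(w[:,2])),4),end=" | ")
E
```

```text
t: 15.57
eef_pos: [0.5432, 0.1112, 0.3212]
tool_rot: [0.0, 0.758, 0.652, 0.001]
contact_force: [0.2, 0.3, 0.6]
gripper_width: 0.294
grasp_force: 49.3
15.5667 [0.5434  0.11123 0.16622] s 0.19276637420650317 n 0.5199133622043176 ang 81.35478159639757 [0.20115 0.31329 0.59168]
4623 [[-0.00782 -0.01281  0.1437 ]
 [ 0.00861 -0.00086  0.14659]
 [ 0.01006  0.01128  0.18121]]
top 2552 [-0.01    -0.01347  0.14257] [0.01044 0.01206 0.14859] ((0.2608184814453125, -0.7384624481201172), (20.18894386291504, 25.65460777282715), 0.9534032344818115)
80 0.2784 0.1213 | 82 0.2775 0.1209 | 84 0.2765 0.1203 | 86 0.2756 0.1214 | 88 0.2747 0.122 | 90 0.2737 0.1214 | 92 0.2728 0.1212 | 94 0.2718 0.121 | 96 0.2709 0.121 | 98 0.2699 0.1215 | 100 0.269 0.1213 | 102 0.2681 0.1219 | 104 0.267 0.1211 | 106 0.2661 0.1218 | 108 0.2651 0.1208 | 110 0.2642 0.1214 | 112 0.2632 0.1211 | 114 0.2622 0.1218 | 116 0.2612 0.1213 | 118 0.2602 0.1211 | 120 0.2593 0.1214 | 122 0.258 0.1189 | 124 0.2569 0.1184 | 126 0.2559 0.1185 | 128 0.2549 0.1184 | 130 0.254 0.1193 | 132 0.253 0.1196 | 134 0.2521 0.1201 | 136 0.2511 0.1203 |
[... 309 characters left out ...]
0.1059 | 170 0.2289 0.1042 | 172 0.2273 0.1025 | 174 0.2258 0.1014 | 176 0.2239 0.0991 | 178 0.2208 0.0927 | 180 0.2196 0.0928 | 182 0.2182 0.0926 | 184 0.217 0.0928 | 186 0.2157 0.0929 | 188 0.2145 0.0931 | 190 0.213 0.0927 | 192 0.2117 0.0927 | 194 0.2101 0.092 | 196 0.2092 0.093 | 198 0.2077 0.0927 | 200 0.2063 0.0925 | 202 0.205 0.0928 | 204 0.2036 0.0926 | 206 0.2023 0.0926 | 208 0.201 0.0928 | 210 0.1996 0.0928 | 212 0.1981 0.0924 | 214 0.1925 0.0822 | 216 0.191 0.0821 | 218 0.1898 0.0828 | 220 0.1882 0.0824 | 222 0.1867 0.0824 | 224 0.1853 0.0826 | 226 0.1852 0.0857 | 228 0.1853 0.089 | 230 0.1847 0.0909 | 232 0.1838 0.0921 | 234 0.1825 0.0924 | 236 0.1816 0.0934 | 238 0.2025 0.1385 |
```

View pics/w5.png

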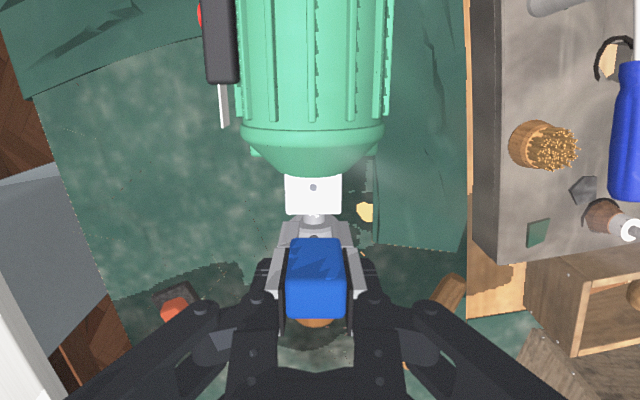

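```bash
python3 -m pendant '[[0,-0.001,0,0,0],[0,0,0,0,0],[0,0,0,0,0],[0,0,0,0,0]]'; python3 pose.py
python3 -m pendant '[[0,0,0,0,0],[0,0,0,0,0]]'; python3 - <<'E'
from pose import *
c="wrist";m=bot.camera_model(c);p,d=bot.read_camera(c);W=cloud(c,d,m)
for r in range(186,212,6):
    w=W[r,260:370]; sel=(w[:,2]>.085)&(w[:,2]<.1); a=(w[sel]-o['eef_pos'])@R; print(r,a[0,1],a[-1,1],(a[0,1]+a[-1,1])/2)
for r in range(204,232):
    w=W[r,311:318]; print(r,round(float(np.median((w-o['eef_pos'])@R[:,0])),4),round(float(np.median(w[:,2])),4),end=" | ")
E
```

```text
t: 15.95
eef_pos: [0.5425, 0.1105, 0.3205]
tool_rot: [0.0, 0.758, 0.652, 0.0]
contact_force: [-0.1, -0.6, -0.5]
gripper_width: 0.292
grasp_force: 49.3
15.95 [0.5426  0.11053 0.16545] s 0.19194736793193568 n 0.519231525068148 ang 81.39471727097015 [-0.07432 -0.55704 -0.47115]
t: 16.12
eef_pos: [0.5425, 0.1105, 0.3202]
tool_rot: [-0.0, 0.758, 0.652, 0.0]
contact_force: [-0.2, -0.2, -1.7]
gripper_width: 0.295
grasp_force: 49.3
16.1167 [0.5425  0.11055 0.16523] s 0.19195184529380827 n 0.5191270488299307 ang 81.39725402748222 [-0.2087  -0.15661 -1.68871]
186 -0.0190680856249983 0.0165904895363176 -0.0012387980443403501
192 -0.019309566847949874 0.016645241741698732 -0.001332162553125571
198 -0.01869046506805318 0.016701091999939386 -0.0009946865340568975
204 -0.018745352590711247 0.016074625479603876 -0.0013353635555536855
210 -0.01894668958650007 0.016207036736069526 -0.001369826425215272
204 0.0112 0.0925 | 205 0.0106 0.0928 | 206 0.0099 0.0927 | 207 0.0091 0.0924 | 208 0.0086 0.0929 | 209 0.0078 0.0926 | 210 0.0072 0.0929 | 211 0.0066 0.0929 | 212 0.0057 0.0925 | 213 0.0048 0.0919 | 214 0.0004 0.0829 | 215 -0.0006 0.0824 | 216 -0.0011 0.0828 | 217 -0.0021 0.0822 | 218 -0.0024 0.0831 | 219 -0.0034 0.0825 | 220 -0.0041 0.0826 | 221 -0.0048 0.0826 | 222 -0.0056 0.0826 | 223 -0.0063 0.0826 | 224 -0.0067 0.0833 | 225 -0.0068 0.0849 | 226 -0.0068 0.0866 | 227 -0.007 0.0877 | 228 -0.0068 0.0896 | 229 -0.0069 0.091 | 230 -0.0075 0.0913 | 231 -0.0081 0.0915 |
```

```bash
python3 -m pendant '[[0,-0.0012,-0.0004,0,0],[0,0,0,0.004,0],[0,0,0,0.004,0],[0,0,0,0.004,0],[0,0,0,0,0]]'; python3 pose.py
python3 -m pendant '[[0,0,0,0.003,0],[0,0,0,0.003,0],[0,0,0,0,0],[0,0,0,0,0]]'; python3 pose.py
```

```text
t: 16.58
eef_pos: [0.5415, 0.1094, 0.3071]
tool_rot: [-0.0, 0.758, 0.652, -0.001]
contact_force: [-0.6, -0.0, -1.2]
gripper_width: 0.296
grasp_force: 49.3
16.5833 [0.54123 0.10926 0.15209] s 0.19048950347098367 n 0.5180759441246705 ang 81.3971319835016 [-0.56274 -0.04726 -1.23253]
t: 16.92
eef_pos: [0.5419, 0.1093, 0.302]
tool_rot: [-0.0, 0.758, 0.652, -0.0]
contact_force: [0.4, -0.0, -0.5]
gripper_width: 0.293
grasp_force: 49.3
16.9167 [0.54184 0.1093  0.14701] s 0.1906196519107514 n 0.5186646287531737 ang 81.3961511434808 [ 0.38409 -0.00189 -0.52128]
```

```bash
python3 -m pendant '[[0,0,0,0.004,0],[0,0,0,0.004,0],[0,0,0,0.004,0],[0,0,0,0,0]]'; python3 pose.py
python3 -m pendant '[[0,0,0,0.004,0],[0,0,0,0.003,0],[0,0,0,0,0],[0,0,0,0,0]]'; python3 pose.py
```

```text
t: 17.25
eef_pos: [0.5415, 0.1094, 0.2892]
tool_rot: [-0.0, 0.758, 0.652, -0.001]
contact_force: [-0.3, -0.5, -0.5]
gripper_width: 0.295
grasp_force: 49.3
17.25 [0.54131 0.10931 0.13424] s 0.19054691322382541 n 0.5181475513229505 ang 81.39861929642542 [-0.28441 -0.5295  -0.51435]
t: 17.58
eef_pos: [0.5419, 0.1093, 0.283]
tool_rot: [-0.0, 0.758, 0.652, -0.0]
contact_force: [-0.6, 0.4, -0.4]
gripper_width: 0.292
grasp_force: 49.3
17.5833 [0.54179 0.1093  0.12799] s 0.19061391561637936 n 0.5186195189828069 ang 81.39006570392138 [-0.56437  0.42074 -0.35836]
```

```bash
python3 -m pendant '[[0,0,0,0.0015,0],[0,0,0,0.0015,0],[0,0,0,0,0],[0,0,0,0,0]]'; python3 -m pendant '[[0,0,0,0.001,0],[0,0,0,0,0],[0,0,0,0,0]]'
```

```text
t: 17.92
eef_pos: [0.5419, 0.1093, 0.2801]
tool_rot: [-0.0, 0.758, 0.652, -0.0]
contact_force: [-0.1, -0.4, -1.0]
gripper_width: 0.295
grasp_force: 49.3
t: 18.17
eef_pos: [0.5419, 0.1094, 0.2792]
tool_rot: [-0.0, 0.758, 0.652, 0.0]
contact_force: [1.2, 0.2, -0.4]
gripper_width: 0.302
grasp_force: 49.4
```

```bash
python3 -m pendant '[[0,0,0,0.0007,0],[0,0,0,0,0],[0,0,0,0,0]]'; python3 -m pendant '[[0,0,0,0.0007,0],[0,0,0,0,0],[0,0,0,0,0]]'
```

```text
t: 18.42
eef_pos: [0.542, 0.1092, 0.2791]
tool_rot: [-0.0, 0.758, 0.652, 0.0]
contact_force: [-3.2, -0.3, 5.6]
gripper_width: 0.293
grasp_force: 50.3
t: 18.67
eef_pos: [0.5421, 0.1092, 0.2791]
tool_rot: [-0.0, 0.758, 0.652, 0.0]
contact_force: [-5.0, -0.8, 12.9]
gripper_width: 0.292
grasp_force: 51.3
```

```bash
python3 -m pendant '[[0,0,0,-0.001,0],[0,0,0,0,0]]'
python3 -m pendant '[[0.06,0,0,0,0],[0.06,0,0,0,0],[0.06,0,0,0,0],[0.06,0,0,0,0],[0.06,0,0,-0.01,0],[0.07,0,0,-0.03,0],[0.085,0,0,-0.04,0],[0.085,-0.03,0,0,0],[0.085,-0.03,0,0,0],[0.085,0,0,0,0],[0.085,0,0,0,0]]'
python3 - <<'E'
from pose import *
c="wrist";m=bot.camera_model(c);p,d=bot.read_camera(c);W=cloud(c,d,m)
h=cv2.cvtColor(p,cv2.COLOR_BGR2HSV);k=(h[...,0]>=100)&(h[...,0]<=130)&(h[...,1]>120)&(d>0)&(W[...,2]>.1);k[:,450:]=0
X=W[k]; top=X[X[:,2]>np.percentile(X[:,2],70)-.004]
print(np.percentile(X[:,2],[2,50,98]),cv2.minAreaRect((top[:,:2]*1000).astype(np.float32)), "s",np.ptp(top[:,:2]@[.1525,.988]),top[:,:2].mean(0)@[.1525,.988])
v,u=np.nonzero(k);cy,cx=int(v.mean()),int(u.mean());print(cx,cy)
y0=max(cy-70,0);cv2.imwrite("pics/w6.png",cv2.resize(p[y0:y0+150,max(cx-100,0):cx+100],None,fx=4,fy=4,interpolation=cv2.INTER_CUBIC))
E
```

```text
t: 18.83
eef_pos: [0.542, 0.1093, 0.2791]
tool_rot: [0.0, 0.758, 0.652, 0.0]
contact_force: [0.1, -0.9, 4.8]
gripper_width: 0.296
grasp_force: 49.9
t: 19.75
eef_pos: [0.5327, 0.048, 0.3597]
tool_rot: [0.0, 0.759, 0.651, 0.0]
contact_force: [0.0, 0.9, -0.1]
gripper_width: 0.998
grasp_force: 0.0
19.75 [0.53284 0.04807 0.20473] s 0.12875110097195627 n 0.5191161997160454 ang 81.16680143371703 [ 0.03609  0.92526 -0.09023]
[0.10297 0.13334 0.13485] ((541.2772216796875, 109.33334350585938), (20.29654312133789, 26.054033279418945), 82.0336685180664) s 0.020422785996405846 0.19208542191457323
315 117
```

View pics/w6.png

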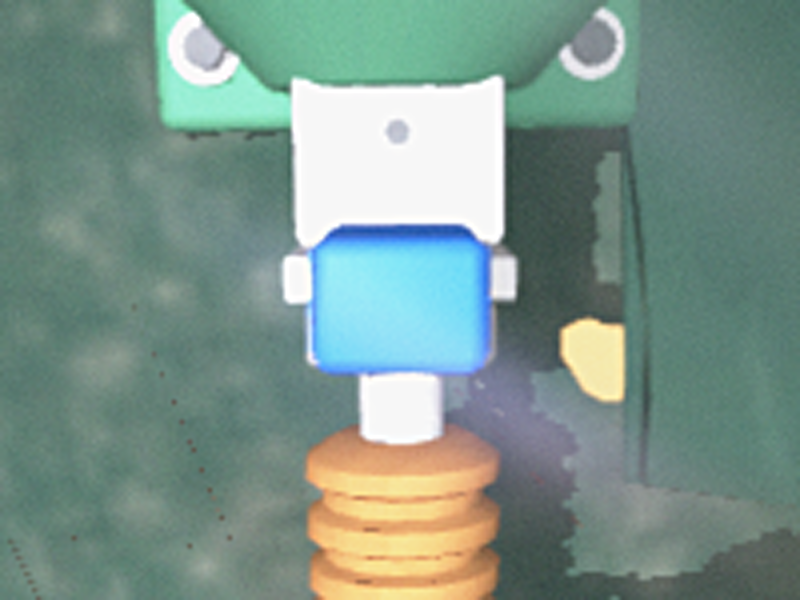

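Blue is seated straight on the nose (crop: grip at (400,300), both legs level, shaft visible below). Next I'll re-grip the mandrel for the check draw.

```bash
python3 -m pendant '[[0.085,0,0,0.035,0],[0.085,0,0,0.035,0],[0.085,0,0,0.035,0],[0.085,0,0,0.02,0],[0.085,0,0,0,0],[0.085,0,0,0,0],[0.085,0,0,0,0]]' 40
python3 -m pendant '[[0,0,0,0,0],[0,0,0,0,0],[0,0,0,0,0],[0,0,0,0,0],[0,0,0,-0.001,0],[0,0,0,0,0],[0,0,0,0,0],[0,0,0,0,0]]' 40
python3 -m pendant '[[0,-0.001,0,0,0],[0,-0.001,0,0,0],[0,0,0,0,0]]'; python3 pose.py
python3 -m pendant '[[0,-0.001,0,0,0],[0,-0.001,0,0,0],[0,0,0,0,0]]'; python3 pose.py
```

```text
t: 20.38
eef_pos: [0.5338, 0.0505, 0.2349]
tool_rot: [0.0, 0.758, 0.652, 0.001]
contact_force: [0.1, -0.4, 0.2]
gripper_width: 0.994
grasp_force: 0.0
t: 21.05
eef_pos: [0.5333, 0.0502, 0.2349]
tool_rot: [0.0, 0.758, 0.652, 0.0]
contact_force: [2.8, 0.4, -3.9]
gripper_width: 0.432
grasp_force: 42.8
t: 21.3
eef_pos: [0.5333, 0.0498, 0.2349]
tool_rot: [-0.0, 0.758, 0.653, 0.001]
contact_force: [3.4, 6.2, -4.5]
gripper_width: 0.427
grasp_force: 42.6
21.3 [0.53349 0.05012 0.07994] s 0.13087440387615043 n 0.5194441813717342 ang 81.46300258578727 [ 3.38258  6.20561 -4.48104]
t: 21.55
eef_pos: [0.5332, 0.0494, 0.2349]
tool_rot: [-0.001, 0.757, 0.653, 0.002]
contact_force: [4.6, 10.4, -5.2]
gripper_width: 0.431
grasp_force: 42.5
21.55 [0.53346 0.05007 0.07994] s 0.13081938534365006 n 0.5194244843663752 ang 81.53722078072788 [ 4.61172 10.41329 -5.17652]
```

```bash
python3 -m pendant '[[0,-0.0006,0,0,0],[0,0,0,0,0],[0,0,0,0,0]]'; python3 pose.py
python3 -m pendant '[[0,0.0015,0,0,0],[0,0.0015,0,0,0],[0,0.001,0,0,0],[0,0.001,0,0,0],[0,0,0,0,0]]'; python3 pose.py
python3 -m pendant '[[0,0.001,0,0,0],[0,0.001,0,0,0],[0,0,0,0,0]]'; python3 pose.py
python3 -m pendant '[[0,0.001,0,0,0],[0,0.001,0,0,0],[0,0,0,0,0]]'; python3 pose.py
```

```text
t: 21.8
eef_pos: [0.5332, 0.0493, 0.2349]
tool_rot: [-0.001, 0.757, 0.653, 0.002]
contact_force: [5.7, 12.2, -6.5]
gripper_width: 0.431
grasp_force: 42.5
21.8 [0.53346 0.05007 0.07994] s 0.1308213243967091 n 0.519419867917404 ang 81.56320051571882 [ 5.72743 12.178   -6.52713]
t: 22.22
eef_pos: [0.5333, 0.0503, 0.2349]
tool_rot: [0.0, 0.758, 0.652, 0.0]
contact_force: [4.1, 1.5, -3.9]
gripper_width: 0.429
grasp_force: 42.9
22.2167 [0.5335  0.05024 0.07994] s 0.1309966676408288 n 0.5194338735137396 ang 81.39010687340127 [ 4.09162  1.47198 -3.91251]
t: 22.47
eef_pos: [0.5335, 0.0513, 0.2349]
tool_rot: [0.001, 0.758, 0.652, -0.0]
contact_force: [4.3, -2.6, -3.2]
gripper_width: 0.427
grasp_force: 42.9
22.4667 [0.53356 0.05105 0.07991] s 0.1318032981814067 n 0.5193687494790957 ang 81.33568638949403 [ 4.31328 -2.64626 -3.21927]
t: 22.72
eef_pos: [0.5337, 0.0533, 0.2349]
tool_rot: [0.001, 0.759, 0.652, -0.0]
contact_force: [4.5, -2.8, -3.6]
gripper_width: 0.427
grasp_force: 42.9
22.7167 [0.53384 0.05305 0.0799 ] s 0.1338221924476271 n 0.5193469565890038 ang 81.33187283524609 [ 4.50143 -2.83399 -3.61149]
```

```bash
python3 -m pendant '[[0,0.001,0,0,0],[0,0.001,0,0,0],[0,0,0,0,0]]'; python3 pose.py
python3 -m pendant '[[0,0.001,0,0,0],[0,0.001,0,0,0],[0,0,0,0,0]]'; python3 pose.py
```

```text
t: 22.97
eef_pos: [0.534, 0.0545, 0.2349]
tool_rot: [0.001, 0.759, 0.651, -0.001]
contact_force: [4.7, -5.2, -2.2]
gripper_width: 0.427
grasp_force: 43.0
22.9667 [0.53403 0.05414 0.07991] s 0.13492955155515912 n 0.5193626839423657 ang 81.30720468127896 [ 4.69039 -5.21615 -2.2422 ]
t: 23.22
eef_pos: [0.534, 0.0549, 0.2349]
tool_rot: [0.002, 0.759, 0.651, -0.001]
contact_force: [3.2, -9.1, -1.9]
gripper_width: 0.43
grasp_force: 43.2
23.2167 [0.53403 0.05422 0.07991] s 0.13500481117004837 n 0.5193547616423044 ang 81.23387700669286 [ 3.2094  -9.08523 -1.93508]
```

Travel to close was 4.2 mm, so the spacer leaves about 4.2 mm of float. I'll press a touch firmer, ease off and release.

```bash
python3 -m pendant '[[0,0.0006,0,0,0],[0,0,0,0,0],[0,0,0,0,0]]'
python3 -m pendant '[[0,-0.001,0,0,0],[0,-0.001,0,0,0],[0,-0.0005,0,0,0],[0,0,0,0,0]]'; python3 pose.py
python3 -m pendant '[[0.085,0,0,0,0],[0.085,0,0,0,0],[0.085,0,0,0,0],[0.085,0,0,0,0],[0.085,0,0,0,0],[0.085,0,0,0,0],[0.085,0,0,-0.02,0],[0.085,0,0,-0.035,0],[0.085,0,0,-0.035,0],[0.085,0,0,-0.035,0],[0.085,0,0,0,0],[0.085,0,0,0,0]]'
python3 - <<'E'
from pose import *
c="wrist";m=bot.camera_model(c);p,d=bot.read_camera(c);W=cloud(c,d,m)
h=cv2.cvtColor(p,cv2.COLOR_BGR2HSV);k=(h[...,0]>=100)&(h[...,0]<=130)&(h[...,1]>120)&(d>0)&(W[...,2]>.1);k[:,450:]=0
X=W[k]; top=X[X[:,2]>np.percentile(X[:,2],70)-.004]
print(np.percentile(X[:,2],[2,50,98]),cv2.minAreaRect((top[:,:2]*1000).astype(np.float32)))
v,u=np.nonzero(k);cy,cx=int(v.mean()),int(u.mean())
y0=max(cy-70,0);a=cv2.resize(p[y0:y0+150,max(cx-100,0):cx+100],(560,420),interpolation=cv2.INTER_CUBIC)
q,_=bot.read_camera("top"); b=cv2.resize(q[110:280,140:480],(560,280)) 
cv2.imwrite("pics/w7.png",cv2.resize(np.vstack([a,b]),(456,570)))
E
```

```text
t: 23.47
eef_pos: [0.534, 0.0549, 0.2349]
tool_rot: [0.002, 0.759, 0.651, -0.002]
contact_force: [2.3, -11.2, -0.8]
gripper_width: 0.428
grasp_force: 43.3
t: 23.8
eef_pos: [0.5339, 0.0545, 0.2349]
tool_rot: [0.001, 0.759, 0.651, -0.001]
contact_force: [3.9, -5.0, -2.4]
gripper_width: 0.428
grasp_force: 43.0
23.8 [0.53403 0.05413 0.07991] s 0.13491695628237457 n 0.519366107414423 ang 81.2827746308677 [ 3.85137 -4.97771 -2.35028]
t: 24.8
eef_pos: [0.5345, 0.0565, 0.3618]
tool_rot: [0.001, 0.758, 0.652, 0.002]
contact_force: [-0.1, 0.8, -0.1]
gripper_width: 0.995
grasp_force: 0.0
24.8 [0.53509 0.05681 0.2068 ] s 0.13773207649225488 n 0.5200063907312238 ang 81.4094241758739 [-0.11936  0.77914 -0.08666]
[0.11102 0.13308 0.13512] ((541.2673950195312, 111.50260162353516), (20.283531188964844, 25.33736801147461), 81.98104858398438)
```

View pics/w7.png

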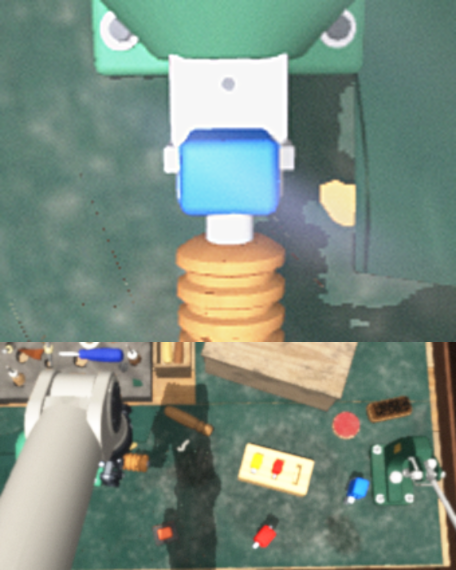

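The blue spacer sits closed between nose and collar (its grip at (230,175) in the composite), having moved 2 mm to the nose. Yellow and red are still in the rack, and the other objects are undisturbed. Handing in.

```bash
python3 -c "
from station import bot
print(bot.hand_in())"
```

```text
the job is handed in; nothing more can be done
None
```

The job is handed in at about 25 s: end float measured about 11.2 mm, the blue 7 mm spacer is seated, the check draw and push-in left about 4.2 mm of float, and the collar is closed on the spacer with everything released.

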